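# Tip the tube block onto the setting-down board

### The job

The aluminium tube block, the one with six round wells bored in one face, stands on the bench with its wells facing sideways, away from the white board. Keeping it upright, push it along the bench until its foot is right up against the edge of the white board, then push its upper part over that edge so that it tips onto the board and lies flat there with the wells facing up. Leave the plain block and the bottle standing where they are.

Things in the scene. Friction and masses are not known exactly. Their poses are not given: they have to be found in the camera images.
- tube_block: Loose aluminium block, about 0.5 kg, stands 76 mm tall (own z), 70 wide (y), 40 thick (x). Six round wells, 16 mm wide, 30 deep, in its +x face. Origin at its centre, 38 mm above the bench. Its plain -x face looks at the board's edge from 25 to 65 mm away, up to 12 degrees out of square. Own z points up at the start; once tipped as wanted, own +x points up.
- stop_board: White plastic board, 150 x 480 mm, 8 mm thick, screwed to the bench; its long edge away from the robot is the stop. Origin: middle of that edge, at bench level. Own x points level out of the edge, towards the blocks; the board spans own x 0 to -150 mm, own y -240 to 240 mm (along the edge); top at 8 mm.
- blank_block: Bystander: plain aluminium block without wells, lower than the tube block, 40 x 70 x 56 mm (own x, y, z), standing loose in the same row. Origin at its centre.
- bottle: Bystander: white sample bottle with red cap, 56 mm in diameter, 125 mm tall, loose, in the same row. Origin at the centre of its underside. Tube block, plain block and bottle stand side by side in any order, at least 130 mm apart between centres.

How it is judged:
By the outcome, as a careful person would: the job done as asked, in the order asked, and still so for the second after the job is handed in, with the robot touching nothing.
It also fails if it takes over 37 s, if anything falls off the work surface, if the arm or the gripper's body presses on something with over 40 N, if the wrist force passes 120 N, or if a joint passes its speed limit or range.

### The arm

A 7-joint arm with a two-finger parallel gripper is mounted at the origin on the work surface. World frame = base frame: x ahead of the robot, y to its left, z up, the work surface at z = 0. Lengths are in mm, angles in rad, forces in N, time in s.
With the tool pointing down it reaches from about 425 to 925 mm from the base axis. Payload 6.8 kg.
Tool frame: the origin (TCP) lies at the very end of the fingers, on their centre line; the grasp point (between the pads) lies 19 mm behind it; z points along the fingers, y is the direction in which the jaws open and shut (so a half turn about z gives the same grasp; the last joint's range is limited). The gripper opens to 85 mm and grips with 20 to 120 N. Pads are 22 mm wide; open, the fingers measure 114 mm over their backs; the gripper's body (76 mm by 85 mm) begins 54 mm behind the grasp point. The pads swing forward as they close: fully open they stand 13 mm farther back than shut.
Start: joints at [1.038, 0.477, 0.022, 1.555, -0.011, 1.109, -0.083], TCP at [278.204, -615.02, 231.308] pointing down, gripper open.
Joint ranges: [-2.96, 2.96], [-0.34, 2.1], [-1.41, 1.46], [0.24, 2.44], [-1.37, 4.51], [0.17, 1.92], [-2.96, 2.96]. Speed limits (rad/s): [2.39, 2.39, 3.14, 3.14, 3.14, 3.14, 3.14].

### API

Orientations are given as a 3x3 rotation matrix whose columns are the frame's x, y, z axes.
In Python, from rig import ctrl gives the robot as it stands.
- The arm moves only by the tool servo_tool, never from a script. Its argument "plan" is a list of rows, each a list of 3 entries, a list of its own where there are three numbers: the finger opening in m, from 0 to 0.0854, then the shift along the tool's x, y, z in m, then the turn about the tool's z in rad. A call has 1 to 5 rows; each row is the pose to reach, as a shift and turn from the pose commanded when the call began, along the tool's axes at that moment; what a row does not reach only later rows make up. A row lasts 1/12 s, in which the tool goes at most 41.7 mm and 7.16 degrees, less where a joint would pass 70% of its speed; a pose out of reach is approached as far as the arm can. A call with a gripper value outside its range is refused whole. The fingers move at their own pace and stop on an object; "newtons" is the grip in N (left out, the last holds). Time passes only in rows, so rows that repeat a pose let the fingers close. It gives the time, the measured TCP pose, the force and the opening at its end, in the units of the state.
- ctrl.observe(): the state, without advancing time (a new reading comes with each control period).
- ctrl.capture(name): name is "scene" or "top"; returns the picture (400x640x3 uint8, red, green, blue); there is no depth.
- ctrl.camera_model(name): a dict with "fx", "fy", "cx", "cy" (pixels), "R" (3x3) and "t" (3): a world point X has camera coordinates R X + t. Camera axes: x right, y down, z forward; pixel columns grow to the right and rows downward; lengths in mm; the calibration is good to about 2 mm. A picture is of the moment at which its call begins. camera_model takes no time and is no camera call.
- ctrl.sign_off(): hands the job in, once; it reports no verdict.
The state is a dict: "time_s": time; "joints": joint angles; "joint_velocities": joint speeds; "joint_torque": joint torques, N m; "eef_pos": TCP position; "tcp_rot": TCP orientation; "wrist_force": force on the tool from outside, world axes, zero at the start; "wrist_torque": the same for the moment, N m; "gripper_width": opening from 0.0 (shut) to 1.0 (fully open).
Only numpy, scipy, OpenCV 4.12 (cv2) and the standard library are available. Lean on these libraries where they do the work, as an engineer would, in place of code of your own. Each camera call takes 0.05 s, during which the arm holds its last target. There are 200 camera calls.

## Working session

There is one attempt and no reset: what is moved stays moved. The work goes in short steps, Python scripts to look and compute and a tool call to move; the robot and the scene stay as the last step left them, time stands still between calls to the robot, and variables do not carry over. Pictures are saved under pics/ and viewed, about 8 in all and at most 12, crops included, and the job is handed in when it is done.

Besides the shell and the picture viewer there is one more tool, called after ">>>" in YAML: its name, and indented under it one key for each argument. servo_tool: Moves the arm, as the interface text tells. Its arguments: {"type":"object","properties":{"plan":{"type":"array"},"newtons":{"type":"number"}},"required":["plan"]}

```bash
mkdir -p pics; ls
python3 - <<'E'
from rig import ctrl
import cv2,numpy as np
np.set_printoptions(suppress=True,precision=4)
s=ctrl.observe();print(s)
for n in("scene","top"):
    im=ctrl.capture(n);cv2.imwrite(f"pics/{n}0.png",im[:,:,::-1]);print(n,ctrl.camera_model(n))
E
```

```text
pics
{'time_s': 0.0, 'joints': array([ 1.0379,  0.4778,  0.0223,  1.5565, -0.0115,  1.1093, -0.0831]), 'joint_velocities': array([ 0.0008, -0.0012, -0.0006,  0.0015,  0.0009,  0.0006, -0.0001]), 'joint_torque': array([  0.0001, -59.6451,   1.6086, -28.1201,   0.0126,   0.0093,
        -0.0001]), 'eef_pos': array([ 277.9301, -614.4591,  230.3172]), 'tcp_rot': array([[ 0.9111,  0.4122, -0.0009],
       [ 0.4122, -0.9111,  0.0016],
       [-0.0002, -0.0019, -1.    ]]), 'wrist_force': array([-0.7974,  0.2244,  0.0888]), 'wrist_torque': array([-0.0241, -0.0149,  0.0777]), 'gripper_width': 1.0026915485738377}
scene {'fx': 474.7710474332058, 'fy': 474.7710474332058, 'cx': 316.31824571661673, 'cy': 198.88195014892196, 'R': array([[ 0.2414,  0.9704, -0.0027],
       [ 0.6675, -0.168 , -0.7254],
       [-0.7044,  0.1733, -0.6883]]), 't': array([-171.8763, -333.9107, 1395.3443])}
top {'fx': 384.4497887261441, 'fy': 384.4497887261441, 'cx': 326.57045993471405, 'cy': 191.53433983996504, 'R': array([[ 0.0117, -0.9999, -0.0011],
       [-0.984 , -0.0113, -0.1779],
       [ 0.1779,  0.0032, -0.984 ]]), 't': array([ 30.1331, 572.1933, 602.0914])}
```

View pics/top0.png

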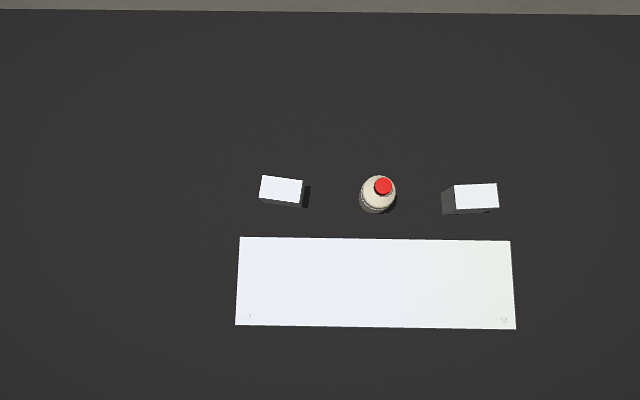

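View pics/scene0.png

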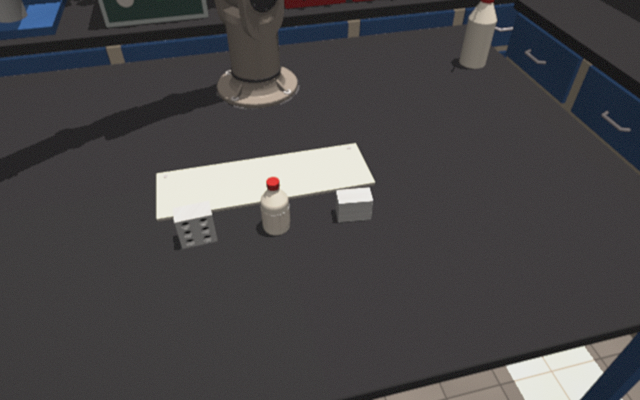

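The tube block is on the right in the top view (top face near 475,197) and on the left in the scene view, with its wells facing away from the board. The bottle is in the middle and the blank block on the left.

```bash
cat > h.py <<'E'
import cv2,numpy as np
from rig import ctrl
np.set_printoptions(suppress=True,precision=3)
def back(cam,px,z):
    m=ctrl.camera_model(cam);R=np.array(m['R']);c=-R.T@m['t'];px=np.atleast_2d(px)
    d=np.c_[(px[:,0]-m['cx'])/m['fx'],(px[:,1]-m['cy'])/m['fy'],np.ones(len(px))]@R
    return c+d*((z-c[2])/d[:,2])[:,None]
def proj(cam,X):
    m=ctrl.camera_model(cam);p=np.atleast_2d(X)@np.array(m['R']).T+m['t']
    return np.c_[m['fx']*p[:,0]/p[:,2]+m['cx'],m['fy']*p[:,1]/p[:,2]+m['cy']]
def rect(im,box,z,cam="top",th=150):
    x0,y0,x1,y1=box
    g=cv2.resize(im[y0:y1,x0:x1].min(2),None,fx=4,fy=4,interpolation=cv2.INTER_CUBIC)
    cs,_=cv2.findContours((g>th).astype(np.uint8),cv2.RETR_EXTERNAL,cv2.CHAIN_APPROX_NONE)
    c=max(cs,key=cv2.contourArea)[:,0]
    w=back(cam,(c+.5)/4-.5+[x0,y0],z)[:,:2]
    r=cv2.minAreaRect(w.astype(np.float32));return np.array(r[0]),r[1],r[2],cv2.boxPoints(r)
E
python3 - <<'E'
from h import *
im=cv2.imread("pics/top0.png")
for n,b,z in(("board",(220,225,540,340),8),("tube",(435,175,510,220),76),("blank",(250,168,306,204),56)):
    print(n,*rect(im,b,z))
s=cv2.imread("pics/scene0.png")
cv2.imwrite("pics/c1.png",cv2.resize(np.hstack([s[190:260,150:250],im[165:235,430:530]]),None,fx=4,fy=4,interpolation=cv2.INTER_CUBIC))
hsv=cv2.cvtColor(im,cv2.COLOR_BGR2HSV);m=(hsv[...,1]>200)&(hsv[...,2]>120);m[:150]=0
print("cap",back("top",np.argwhere(m).mean(0)[::-1],125))
E
```

```text
board [421.095 -48.633] (479.64581298828125, 150.17703247070312) 89.79810333251953 [[ 345.162 -288.19 ]
 [ 495.338 -288.719]
 [ 497.028  190.924]
 [ 346.852  191.453]]
tube [ 563.068 -207.072] (40.31172180175781, 70.56126403808594) 3.190500259399414 [[ 540.98  -172.968]
 [ 544.907 -243.42 ]
 [ 585.156 -241.177]
 [ 581.229 -170.725]]
blank [575.264 115.161] (70.09001922607422, 40.11167907714844) 82.5930404663086 [[550.858  82.994]
 [590.635  77.823]
 [599.67  147.328]
 [559.893 152.499]]
cap [[570.27  -49.656 125.   ]]
```

View pics/c1.png

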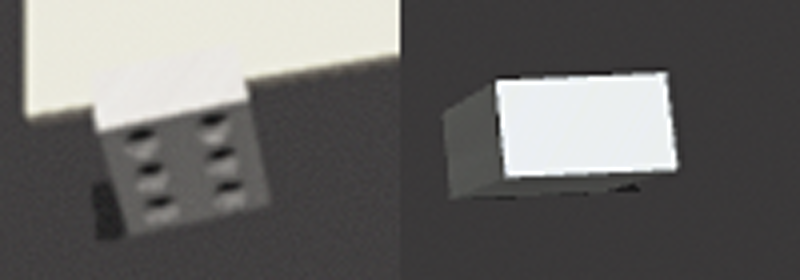

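The crop confirms six wells on the block's +x face. The block centre is about (563, -207) with yaw +3.2°. The board edge is at x≈495.6 with yaw about -0.2°, so the gap is about 47 mm. I'll move behind the block with the fingers partly open and square to the board.

>>> servo_tool:
  plan:
    - [0.036,[0.48,-0.23,0.05],0.428]
    - [0.036,[0.48,-0.23,0.05],0.428]
    - [0.036,[0.48,-0.23,0.05],0.428]
    - [0.036,[0.48,-0.23,0.05],0.428]
    - [0.036,[0.48,-0.23,0.05],0.428]
  newtons: 30

```text
time_s: 0.52
eef_pos: [412.4, -454.5, 211.3]
tcp_rot: [[1.0, -0.007, -0.001], [-0.007, -1.0, 0.0], [-0.001, -0.0, -1.0]]
wrist_force: [-0.3, -0.1, -0.1]
gripper_width: 0.423
```

>>> servo_tool:
  plan:
    - [0.036,[0.213,-0.247,0.05],0]
    - [0.036,[0.213,-0.247,0.05],0]
    - [0.036,[0.213,-0.247,0.05],0]
    - [0.036,[0.213,-0.247,0.05],0]
    - [0.036,[0.213,-0.247,0.05],0]

```text
time_s: 0.93
eef_pos: [547.4, -299.0, 179.7]
tcp_rot: [[1.0, -0.003, -0.0], [-0.003, -1.0, 0.0], [-0.0, -0.0, -1.0]]
wrist_force: [0.8, -1.2, -0.2]
gripper_width: 0.423
```

>>> servo_tool:
  plan:
    - [0.036,[0.08,-0.093,0.02],0]
    - [0.036,[0.08,-0.093,0.02],0]
    - [0.036,[0.08,-0.093,0.02],0]
    - [0.036,[0.08,-0.093,0.02],0]
    - [0.036,[0.08,-0.093,0.02],0]

```text
time_s: 1.35
eef_pos: [628.2, -203.9, 159.0]
tcp_rot: [[1.0, 0.003, -0.001], [0.003, -1.0, 0.002], [-0.001, -0.002, -1.0]]
wrist_force: [-1.1, -1.0, -0.0]
gripper_width: 0.422
```

>>> servo_tool:
  plan:
    - [0.036,[0,0.003,0.04],0.006]
    - [0.036,[0,0.003,0.08],0.006]
    - [0.036,[0,0.003,0.12],0.006]
    - [0.036,[0,0.003,0.14],0.006]
    - [0.036,[0,0.003,0.14],0.006]

```text
time_s: 1.77
eef_pos: [621.7, -211.8, 14.8]
tcp_rot: [[1.0, -0.011, -0.01], [-0.011, -1.0, 0.001], [-0.01, -0.001, -1.0]]
wrist_force: [-1.4, 0.1, -0.2]
gripper_width: 0.422
```

Run:
```python
from h import *
im=ctrl.capture("top");sc=ctrl.capture("scene");o=ctrl.observe();print(o['eef_pos'],o['joints'])
a=im[140:260,400:560];b=sc[150:270,120:280]
cv2.imwrite("pics/c2.png",cv2.resize(np.hstack([a,b])[:,:,::-1],None,fx=2.5,fy=2.5,interpolation=cv2.INTER_CUBIC))
```

```text
[ 626.092 -212.565   20.283] [ 0.251  0.696 -0.026  1.725  0.027  0.722 -1.371]
```

View pics/c2.png

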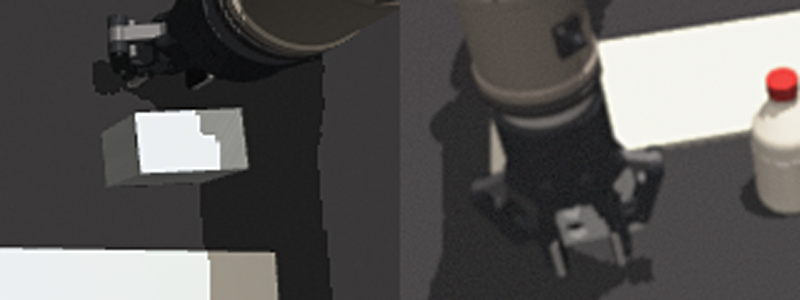

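>>> servo_tool:
  plan:
    - [0.036,[-0.007,-0.005,0],0]
    - [0.036,[-0.014,-0.005,0],0]
    - [0.036,[-0.021,-0.005,0],0]
    - [0.036,[-0.026,-0.005,0],0]
    - [0.036,[-0.029,-0.005,0],0]

```text
time_s: 2.28
eef_pos: [597.4, -206.2, 21.3]
tcp_rot: [[1.0, -0.01, 0.001], [-0.01, -1.0, -0.001], [0.001, 0.001, -1.0]]
wrist_force: [1.7, 1.1, -0.4]
gripper_width: 0.423
```

>>> servo_tool:
  plan:
    - [0.036,[-0.003,0,0],0]
    - [0.036,[-0.006,0,0],0]
    - [0.036,[-0.009,0,0],0]
    - [0.036,[-0.012,0,0],0]
    - [0.036,[-0.015,0,0],0]

```text
time_s: 2.7
eef_pos: [583.6, -205.7, 20.6]
tcp_rot: [[1.0, -0.009, 0.002], [-0.009, -1.0, -0.0], [0.002, 0.0, -1.0]]
wrist_force: [3.1, -0.0, 2.7]
gripper_width: 0.423
```

>>> servo_tool:
  plan:
    - [0.036,[-0.003,0,0],0]
    - [0.036,[-0.006,0,0],0]
    - [0.036,[-0.009,0,0],0]
    - [0.036,[-0.012,0,0],0]
    - [0.036,[-0.015,0,0],0]

```text
time_s: 3.12
eef_pos: [567.8, -205.5, 20.3]
tcp_rot: [[1.0, -0.009, 0.0], [-0.009, -1.0, -0.0], [0.0, 0.0, -1.0]]
wrist_force: [2.9, -0.8, 2.1]
gripper_width: 0.418
```

Run:
```python
from h import *
im=ctrl.capture("top");o=ctrl.observe();print(o['eef_pos'],o['wrist_force'],o['tcp_rot'][:2,0])
cv2.imwrite("pics/t3.png",im[:,:,::-1])
print(rect(im,(435,170,520,237),76,th=95))
```

```text
[ 566.89  -205.566   20.152] [ 1.284 -0.369  1.806] [ 1.    -0.009]
(array([ 533.669, -206.83 ]), (70.53995513916016, 40.97209167480469), 88.62211608886719, array([[ 512.34 , -241.597],
       [ 553.301, -242.583],
       [ 554.997, -172.063],
       [ 514.037, -171.078]], dtype=float32))
```

>>> servo_tool:
  plan:
    - [0.036,[-0.003,0,0],-0.006]
    - [0.036,[-0.006,0,0],-0.006]
    - [0.036,[-0.009,0,0],-0.006]
    - [0.036,[-0.012,0,0],-0.006]
    - [0.036,[-0.015,0,0],-0.006]

```text
time_s: 3.58
eef_pos: [552.5, -205.4, 20.2]
tcp_rot: [[1.0, -0.003, -0.0], [-0.003, -1.0, -0.0], [-0.0, 0.0, -1.0]]
wrist_force: [2.1, -0.3, 0.6]
gripper_width: 0.423
```

>>> servo_tool:
  plan:
    - [0.036,[-0.001,0,0],0]
    - [0.036,[-0.002,0,0],0]
    - [0.036,[-0.003,0,0],0]
    - [0.036,[-0.004,0,0],0]
    - [0.036,[-0.005,0,0],0]

```text
time_s: 4.0
eef_pos: [547.9, -205.3, 20.2]
tcp_rot: [[1.0, -0.003, -0.0], [-0.003, -1.0, 0.0], [-0.0, -0.0, -1.0]]
wrist_force: [2.3, -0.2, 1.5]
gripper_width: 0.419
```

>>> servo_tool:
  plan:
    - [0.036,[-0.0007,0,0],0]
    - [0.036,[-0.0014,0,0],0]
    - [0.036,[-0.002,0,0],0]
    - [0.036,[-0.0025,0,0],0]
    - [0.036,[-0.003,0,0],0]

```text
time_s: 4.42
eef_pos: [545.0, -205.3, 20.3]
tcp_rot: [[1.0, -0.003, 0.0], [-0.003, -1.0, -0.0], [0.0, 0.0, -1.0]]
wrist_force: [2.7, 0.1, 0.3]
gripper_width: 0.423
```

Run:
```python
from h import *
im=ctrl.capture("top");o=ctrl.observe();print(o['eef_pos'],o['wrist_force'],o['tcp_rot'][:2,0])
cv2.imwrite("pics/c4.png",cv2.resize(im[160:260,420:540,::-1],None,fx=5,fy=5,interpolation=cv2.INTER_CUBIC))
```

```text
[ 545.04  -205.359   20.303] [1.407 0.963 0.162] [ 1.    -0.003]
```

View pics/c4.png

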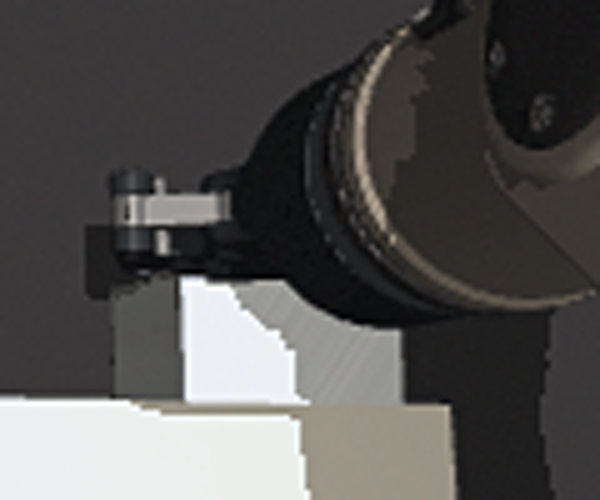

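The block is square to the board and almost at its edge (the top front edge is near crop row 403), but the force hasn't risen yet. I'll keep creeping forward.

>>> servo_tool:
  plan:
    - [0.036,[-0.0005,0,0],0]
    - [0.036,[-0.001,0,0],0]
    - [0.036,[-0.0015,0,0],0]
    - [0.036,[-0.002,0,0],0]
    - [0.036,[-0.0025,0,0],0]

```text
time_s: 4.88
eef_pos: [544.5, -205.4, 21.0]
tcp_rot: [[1.0, -0.003, 0.004], [-0.003, -1.0, -0.001], [0.004, 0.001, -1.0]]
wrist_force: [6.8, 0.3, 1.6]
gripper_width: 0.423
```

>>> servo_tool:
  plan:
    - [0.036,[-0.001,0,0],0]
    - [0.036,[-0.002,0,0],0]
    - [0.036,[-0.002,0,0],0]
    - [0.036,[-0.002,0,0],0]
    - [0.036,[-0.002,0,0],0]

```text
time_s: 5.3
eef_pos: [544.2, -205.4, 21.7]
tcp_rot: [[1.0, -0.003, 0.007], [-0.003, -1.0, -0.001], [0.007, 0.001, -1.0]]
wrist_force: [8.4, 0.8, 2.4]
gripper_width: 0.42
```

Run:
```python
from h import *
im=ctrl.capture("top");o=ctrl.observe();print(o['eef_pos'],o['wrist_force'],o['tcp_rot'][:2,0])
cv2.imwrite("pics/t5.png",im[:,:,::-1])
for x in(494.6,495.6,497):
  print(proj("top",[[x,-170,76],[x,-240,76],[x+40,-170,76]]))
```

```text
[ 544.16  -205.412   21.679] [ 8.222 -0.072  2.467] [ 1.    -0.003]
[[455.288 237.762]
 [499.124 238.274]
 [454.105 212.9  ]]
[[455.258 237.133]
 [499.082 237.645]
 [454.076 212.286]]
[[455.217 236.254]
 [499.022 236.765]
 [454.035 211.427]]
```

Run:
```python
from h import *
a=cv2.imread("pics/t5.png")
for c in (470,476,490,497): print(c,a[232:246,c].min(1))
for r in(225,232): print(r,a[r,435:510].min(1))
cv2.imwrite("pics/c5.png",cv2.resize(a[200:260,430:520],None,fx=8,fy=8,interpolation=cv2.INTER_NEAREST))
```

```text
470 [235 236 235 235 235 235 235 235 236 240 169 125 240 237]
476 [240 238 235 235 235 235 235 236 236 240 170 130 138 239]
490 [152 150 148 153 153 152 148 149 149 149 143 135 136 136]
497 [148 146 145 145 145 148 147 147 146 149 143 134 135 135]
225 [ 57  57  57  56  57  57  57  61  80  81  80  79  79  80  80  80  80  80
  79  80  76  95 243 238 236 236 236 235 236 235 235 235 235 235 236 238
 242 155 141 147 149 155 147 145 147 149 150 146 149 148 151 152 155 119
 122  51   5   2   6   8   9   7  13  11  12  10  11  12  14  13  11  13
  16  23  22]
232 [ 57  57  57  57  57  57  59  34  84  83  83  82  84  82  82  81  82  81
  82  82  76  96 243 238 235 235 236 235 235 235 235 235 235 235 235 235
 235 235 235 235 236 240 149 141 146 148 148 147 150 149 152 149 152 146
 148 152 149 152 152 146 149 147 148 145 150  94  33  30  31  30  30  31
  31  31  30]
```

View pics/c5.png

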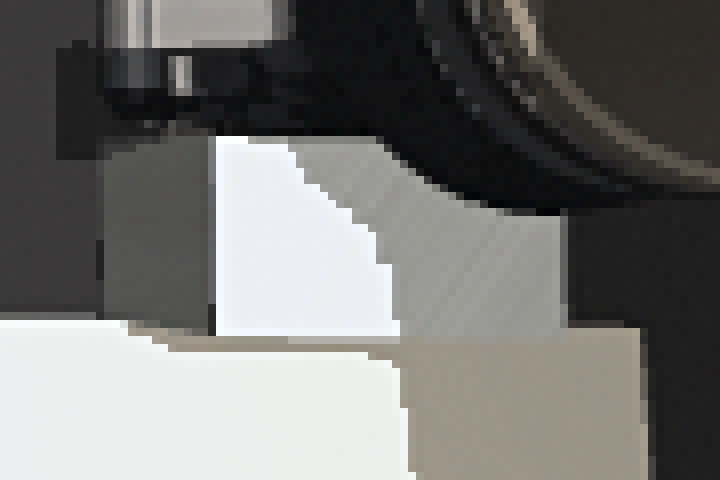

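The top edge (row ~242, x≈489) is ahead of where an upright block at the board edge should be, so the block may already be leaning. I'll back off and check where it stands.

>>> servo_tool:
  plan:
    - [0.036,[0.003,0,0],0]
    - [0.036,[0.006,0,0],0]
    - [0.036,[0.01,0,0],0]
    - [0.036,[0.015,0,0],0]
    - [0.036,[0.015,0,0],0]

```text
time_s: 5.77
eef_pos: [555.6, -205.2, 19.8]
tcp_rot: [[1.0, -0.003, -0.001], [-0.003, -1.0, 0.0], [-0.001, -0.0, -1.0]]
wrist_force: [0.1, -0.5, 0.7]
gripper_width: 0.418
```

Run:
```python
from h import *
im=ctrl.capture("top");o=ctrl.observe();print(o['eef_pos'],o['wrist_force'],o['tcp_rot'][:2,0])
cv2.imwrite("pics/t6.png",im[:,:,::-1])
for c in (460,470,480,490,497): print(c,im[205:246,c].min(1))
```

```text
[ 555.175 -205.322   19.857] [ 0.61  -0.319 -0.758] [ 1.    -0.003]
460 [ 14  26  27  24  31  29  21 138 244 237 235 236 236 235 235 236 235 235
 236 235 235 236 235 235 235 235 235 235 235 235 237 246 117  62  57 197
 240 236 235 235 235]
470 [ 15  14  14  16  23  31  26  87 147 147 144 139 145 240 237 236 235 235
 235 235 235 235 235 235 235 235 235 235 235 235 237 245 115  60  56 208
 240 236 235 235 235]
480 [ 15  17  19  17  16  18  10  49 155 145 139 139 142 141 142 145 144 141
 141 144 142 142 144 143 141 141 142 139 149 242 240 243 164  65  63  91
 144 141 141 142 142]
490 [ 33  26  14  13  17  15  16  14  14  13  12   4 116 148 145 142 146 146
 143 140 144 146 146 143 145 147 147 144 143 145 143 145 130  68  35  82
 140 137 135 136 135]
497 [ 35  16  15  23  32  34  25  11  12  16  15  13   5 117 152 148 145 142
 143 143 144 144 141 141 141 141 142 142 144 142 142 147 132  40  25  52
 140 136 135 135 135]
```

After backing off, the block settled back upright. Its top front edge is at row ~237.1, against 237.1–237.6 predicted for a foot touching the board. Next I'll shut the fingers, raise them and push high.

>>> servo_tool:
  plan:
    - [0.0,[0.005,0.001,-0.01],0]
    - [0.0,[0.005,0.001,-0.025],0]
    - [0.0,[0.005,0.001,-0.04],0]
    - [0.0,[0.005,0.001,-0.042],0]
    - [0.0,[0.005,0.001,-0.042],0]

```text
time_s: 6.23
eef_pos: [561.3, -206.8, 63.6]
tcp_rot: [[1.0, -0.003, 0.002], [-0.003, -1.0, -0.001], [0.002, 0.001, -1.0]]
wrist_force: [-0.2, -1.2, -0.2]
gripper_width: 0.001
```

>>> servo_tool:
  plan:
    - [0.0,[-0.003,0,0],0]
    - [0.0,[-0.006,0,0],0]
    - [0.0,[-0.009,0,0],0]
    - [0.0,[-0.012,0,0],0]
    - [0.0,[-0.015,0,0],0]

```text
time_s: 6.65
eef_pos: [545.2, -206.3, 62.0]
tcp_rot: [[1.0, -0.003, 0.0], [-0.003, -1.0, 0.0], [0.0, -0.0, -1.0]]
wrist_force: [1.3, 0.2, 1.5]
gripper_width: 0.003
```

>>> servo_tool:
  plan:
    - [0.0,[-0.002,0,0],0]
    - [0.0,[-0.004,0,0],0]
    - [0.0,[-0.006,0,0],0]
    - [0.0,[-0.008,0,0],0]
    - [0.0,[-0.01,0,0],0]

```text
time_s: 7.07
eef_pos: [535.9, -206.4, 62.6]
tcp_rot: [[1.0, -0.003, 0.001], [-0.003, -1.0, -0.0], [0.001, 0.0, -1.0]]
wrist_force: [2.8, 0.1, 1.7]
gripper_width: 0.001
```

>>> servo_tool:
  plan:
    - [0.0,[-0.002,0,0],0]
    - [0.0,[-0.004,0,0],0]
    - [0.0,[-0.006,0,0],0]
    - [0.0,[-0.008,0,0],0]
    - [0.0,[-0.01,0,0],0]

```text
time_s: 7.48
eef_pos: [525.0, -206.3, 62.2]
tcp_rot: [[1.0, -0.003, -0.0], [-0.003, -1.0, 0.0], [-0.0, -0.0, -1.0]]
wrist_force: [0.7, -0.6, 0.9]
gripper_width: 0.002
```

>>> servo_tool:
  plan:
    - [0.0,[-0.002,0,0],0]
    - [0.0,[-0.004,0,0],0]
    - [0.0,[-0.006,0,0],0]
    - [0.0,[-0.008,0,0],0]
    - [0.0,[-0.01,0,0],0]

```text
time_s: 7.9
eef_pos: [514.7, -206.2, 62.0]
tcp_rot: [[1.0, -0.003, -0.001], [-0.003, -1.0, 0.0], [-0.001, -0.0, -1.0]]
wrist_force: [0.3, 0.1, 0.7]
gripper_width: 0.002
```

>>> servo_tool:
  plan:
    - [0.0,[-0.002,0,0],0]
    - [0.0,[-0.004,0,0],0]
    - [0.0,[-0.006,0,0],0]
    - [0.0,[-0.008,0,0],0]
    - [0.0,[-0.01,0,0],0]

```text
time_s: 8.32
eef_pos: [505.2, -206.3, 62.3]
tcp_rot: [[1.0, -0.003, -0.0], [-0.003, -1.0, -0.0], [-0.0, 0.0, -1.0]]
wrist_force: [-0.2, -0.1, -0.2]
gripper_width: 0.002
```

Run:
```python
from h import *
im=ctrl.capture("top");sc=ctrl.capture("scene");o=ctrl.observe();print(o['eef_pos'],o['wrist_force'])
cv2.imwrite("pics/c7.png",cv2.resize(np.hstack([im[160:280,400:560],sc[130:250,120:280]])[:,:,::-1],None,fx=2.5,fy=2.5,interpolation=cv2.INTER_CUBIC))
```

```text
[ 505.028 -206.281   62.221] [-0.231 -0.476  0.402]
```

View pics/c7.png

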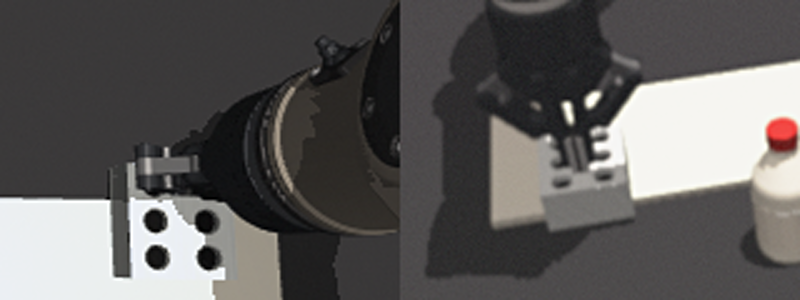

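The block has tipped over and lies on the board with its wells facing up, and the fingers are clear above it. I'll retract upwards and check.

>>> servo_tool:
  plan:
    - [0.0,[0,0,-0.03],0]
    - [0.0,[0.02,0.02,-0.07],0]
    - [0.0,[0.04,0.06,-0.11],0]
    - [0.0,[0.04,0.1,-0.14],0]
    - [0.0,[0.04,0.14,-0.15],0]

```text
time_s: 8.83
eef_pos: [546.3, -318.9, 202.9]
tcp_rot: [[1.0, 0.001, 0.005], [0.001, -1.0, -0.001], [0.005, 0.001, -1.0]]
wrist_force: [0.1, -0.4, 0.3]
gripper_width: 0.0
```

>>> servo_tool:
  plan:
    - [0.0,[0,0.04,0],0]
    - [0.0,[0,0.08,0],0]
    - [0.0,[0,0.12,0],0]
    - [0.0,[0,0.14,0],0]
    - [0.0,[0,0.14,0],0]

```text
time_s: 9.25
eef_pos: [540.1, -466.2, 198.9]
tcp_rot: [[1.0, -0.011, -0.002], [-0.011, -1.0, -0.004], [-0.001, 0.004, -1.0]]
wrist_force: [-0.4, 0.4, 0.3]
gripper_width: 0.003
```

Run:
```python
from h import *
im=ctrl.capture("top");sc=ctrl.capture("scene");o=ctrl.observe();print(o['time_s'],o['eef_pos'],o['wrist_force'])
cv2.imwrite("pics/t8.png",im[:,:,::-1])
cv2.imwrite("pics/c8.png",np.hstack([cv2.resize(im[150:290,230:530],None,fx=1.3,fy=1.3),cv2.resize(sc[110:250,140:400],None,fx=1.3,fy=1.3)])[:,:,::-1])
a=im[:,:,::-1]
print("blank",*rect(a,(250,168,306,204),56)[:3])
hsv=cv2.cvtColor(im,cv2.COLOR_RGB2HSV);m=(hsv[...,1]>200)&(hsv[...,2]>120);m[:150]=0
print("cap",back("top",np.argwhere(m).mean(0)[::-1],125))
# dark well pixels -> well positions at z=48
g=(im[200:290,440:520].max(2)<60).astype(np.uint8)
n,l,s,c=cv2.connectedComponentsWithStats(g)
for i in range(1,n):
    if 15<s[i,4]<120: print(s[i,4],back("top",c[i]+[440,200],48)[0])
```

```text
9.35 [ 542.498 -459.958  198.784] [ 0.555  0.408 -0.145]
blank [575.264 115.161] (70.09001922607422, 40.11167907714844) 82.5930404663086
cap [[570.25  -49.941 125.   ]]
53 [ 503.468 -188.848   48.   ]
53 [ 503.325 -222.513   48.   ]
58 [ 479.681 -188.938   48.   ]
53 [ 479.584 -222.068   48.   ]
54 [ 456.022 -188.543   48.   ]
56 [ 455.714 -222.359   48.   ]
```

View pics/c8.png

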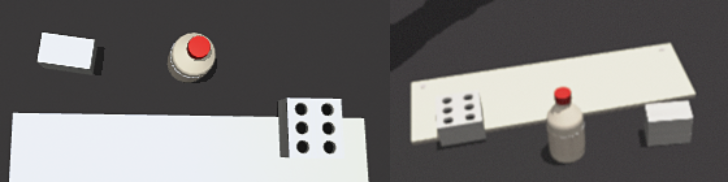

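Run:
```python
from h import *
im=ctrl.capture("top");a=cv2.imread("pics/t8.png")[:,:,::-1]
print("diff",np.abs(im.astype(int)-a)[200:290,430:520].mean(),ctrl.observe()['wrist_force'],ctrl.observe()['time_s'])
print(ctrl.sign_off())
```

```text
diff 0.4206584362139918 [-0.155  0.345 -0.652] 9.4
the job is handed in; nothing more can be done
None
```

The tube block is tipped onto the white board and lies flat with its wells facing up. I handed the job in at 9.4 s.

- **Push to the board:** I pushed the block upright with two spread fingers held low. When its foot met the board edge, the continued push made the top lean about 7 mm. I backed off and it settled upright again; its top front edge matched an upright block with its foot against the board to within about 1 mm.
- **Tipping:** I shut the fingers, raised them to about 62 mm and pushed the upper part over the edge, with under 3 N measured at the wrist. The highest reading in the whole job was about 8 N.

**Last checks:**
- All six wells were visible and evenly spaced at the height of a block lying flat.
- The block's centre was about 16 mm inside the board edge.
- The blank block had not moved, and the bottle's cap was within 0.3 mm of where it started.
- The gripper was clear of everything and the wrist force was near zero.

**One difference from plan:** the block's foot slid outward about 14 mm as it fell. It now overhangs the board edge by about 22 mm instead of the 8 mm expected. It was stable and flat, so I left it.

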